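# Lay out the power stage on the green board

### The job

Lay out the power stage on the green board, each part upright and centred in its white-outlined square: put the finned heatsink in the middle square of the row between the red and the blue terminal, with its long side pointing along that row, and lay the gold resistor centred on top of it, lengthwise the same way. Stand the black capacitor in the square between the heatsink and the red terminal, and lay the copper choke in the square directly behind the heatsink, on the side away from the robot. Leave the screwdriver, the orange film capacitor and the solder spool where they are.

Things in the scene. Friction and masses are not known exactly. Their poses are not given: they have to be found in the camera images.
- board: Fixed green board on a black base, 190 x 310 mm, top face 20 mm above the bench. Origin: centre of its underside. x points away from the robot, y to its left, turned up to 0.3 rad. White lines on top outline six empty squares, 56 mm wide: near row at x = -40 mm (terminals at its ends), far row at x = +40 mm, each with squares centred at y = -70, 0, +70 mm. Black chips 5 mm high at x = 80 mm.
- red_terminal: Red terminal block fixed on the board at one end of the near row (board x = -40 mm, y = +125 or -125 mm; which end changes), 34 x 20 mm, 22 mm high. Origin: centre of its underside, on the board's top face.
- blue_terminal: Blue terminal block, same shape as the red, fixed on the board at the other end of the near row. Origin: centre of its underside.
- heatsink: Loose aluminium finned heatsink, 36 mm (its x) by 50 mm (its y, the long side) by 30 mm high, flat face on top, fins below running along y; stands on the bench at the start. About 90 g. Origin: centre of its underside, z up. Its two long sides are flat enough to be gripped across x.
- resistor: Loose gold, aluminium-housed power resistor, 22 mm (its x) by 44 mm (its y, the long side; thin lugs, look only, stick out 11 mm at each end) by 18 mm high; lies on the bench at the start. About 35 g. Origin: centre of its underside, z up.
- capacitor: Loose black can capacitor with a silver top, standing upright on the bench at the start, 35 mm diameter, 48 mm high, about 70 g. Origin: centre of its underside, z up.
- choke: Loose toroidal choke wound with copper wire, lying flat on the bench at the start, 40 mm diameter, 20 mm high, about 80 g; behaves as a solid disc. Origin: centre of its underside, z up.
- screwdriver: Loose screwdriver, 160 mm long, lying on the bench to the robot's left; a bystander, not to be moved. Origin: on its underside, its length along its x axis.
- film_cap: Loose orange box-shaped film capacitor, 22 x 36 x 26 mm, on the bench to the robot's right; a bystander, not to be moved. Origin: centre of its underside.
- spool: Loose grey spool of solder wire, 52 mm diameter, 40 mm high, standing on the bench between robot and board; a bystander, not to be moved. Origin: centre of its underside.
Things that resemble listed ones, but are neither listed nor needed, are in the scene too. What is meant by the resistor is not pink, and is the smaller of those in its own colour.

How it is judged:
By the outcome, as a careful person would: the job done as asked, in the order asked, and still so for the second after the job is handed in, with the robot touching nothing.
It also fails if it takes over 96 s, if anything falls off the work surface, if the arm or the gripper's body presses on something with over 40 N, if the wrist force passes 120 N, or if a joint passes its speed limit or range.

### The arm

A 6-joint arm with a two-finger parallel gripper is mounted at the origin on the work surface. World frame = base frame: x ahead of the robot, y to its left, z up, the work surface at z = 0. Lengths are in m, angles in rad, forces in N, time in s.
With the tool pointing down it reaches from about 0.375 to 0.975 m from the base axis. Payload 3.8 kg.
Tool frame: the origin (TCP) lies at the very end of the fingers, on their centre line; the grasp point (between the pads) lies 19 mm behind it; z points along the fingers, y is the line along which they close (so a half turn about z gives the same grasp; the last joint's range is limited). The gripper opens to 85 mm and grips with 20 to 120 N. Pads are 22 mm wide; open, the fingers measure 114 mm over their backs; the gripper's body (76 mm by 85 mm) begins 54 mm behind the grasp point. The pads swing forward as they close: fully open they stand 13 mm farther back than shut.
Start: joints at [1.126, 0.264, 1.604, -0, 1.274, -0.037], TCP at [0.268, 0.62, 0.21] pointing down, gripper open.
Joint ranges: [-2.63, 2.63], [-0.94, 2.18], [0.31, 2.57], [-1.31, 4.45], [0, 2.66], [-2.55, 2.55]. Speed limits (rad/s): [2.57, 2.57, 3.14, 3.14, 3.14, 3.14].

### API

Orientations are given as a rotation vector (axis times angle).
In Python, from workcell import monitor, viewer, job gives the robot as it stands. The module is installed in compiled form; this text tells all that it offers.
- The arm moves only by the tool step_arm, never from a script. Its argument "series" is one flat list of numbers, 4 for each row, row after row: the shift along the tool's x, y, z in m, then the turn about the tool's z in rad. A call has 1 to 8 rows; each row is the pose to reach, as a shift and turn from the pose commanded when the call began, along the tool's axes at that moment; what a row does not reach only later rows make up. A row lasts 1/8 s, in which the tool goes at most 62.5 mm and 10.7 degrees, less where a joint would pass 70% of its speed; a pose out of reach is approached as far as the arm can. A call with a gripper value outside its range is refused whole. "gripper" is the opening, from 0 (shut) to 1 (fully open), set as the call begins (left out, the last holds). The fingers move at their own pace and stop on an object; "newtons" is the grip in N (left out, the last holds). Time passes only in rows, so rows that repeat a pose let the fingers close. It gives the time, the measured TCP pose, the force, the opening and the grip force at its end, in the units of the state.
- monitor.read_state(): the state, without advancing time (a new reading comes with each control period).
- viewer.read_camera(name): name is "scene" or "top" or "wrist"; returns a dict with "image" (420x560x3 uint8, red, green, blue), "intrinsics" (3x3 intrinsics, pixels), "T" (4x4, takes a point from camera to world coordinates); the wrist camera has in their place "hand_eye" (4x4, takes a point from camera to tool coordinates, whose origin is the TCP and whose axes are the flange's). Camera axes: x right, y up, looking along -z (the intrinsics and any distortion apply to the point x, -y, -z); pixel columns grow to the right and rows downward; lengths in m; the calibration is good to about 2 mm. The wrist camera is an equidistant fisheye: a pixel r from the principal point sees the ray r / f radians off the axis. A picture is of the moment at which its call begins: read the wrist's pose just before it. There is no depth.
- job.finish_job(): hands the job in; it is judged then, once.
Trained networks look in a picture, given as the dict that the camera call returned (one of the last four; its "shot" number tells which), for a name from the list of things; names that differ only in an ending like _2 or _b are one class to them, and where a whole thing is asked for, a point or a joint stands for the part that bears it (a point fixed in the world has none). Each returns a list of dicts, best first, with "score" (0 to 1); they miss things now and then, are a little off and sometimes report something else, mostly with a low value. They report only what shows in the picture. A call takes as long as a camera call. They do not tell look-alikes from the thing itself.
- viewer.boxes_of(picture, label): "extent" ([centre column, centre row, width, height] in pixels, round what is visible of it).
- viewer.spot_point(picture, label): "point" ([column, row] in pixels: a listed point, or the origin of a listed thing).
The state is a dict: "time": time; "q": joint angles; "joint_vel": joint speeds; "joint_torque": joint torques, N m; "tool_pos": TCP position; "tcp_rot": TCP orientation; "wrist_force": force on the tool from outside, world axes, zero at the start; "torque": the same for the moment, N m; "width": opening from 0.0 (shut) to 1.0 (fully open); "grip_force": force on a finger pad.
Only numpy, scipy, OpenCV 4.12 (cv2) and the standard library are available. Lean on these libraries where they do the work, as an engineer would, in place of code of your own. Each camera call takes 0.05 s, during which the arm holds its last target. There are 200 camera calls.

## Working session

There is one attempt and no reset: what is moved stays moved. The work goes in short steps, Python scripts to look and compute and a tool call to move; the robot and the scene stay as the last step left them, time stands still between calls to the robot, and variables do not carry over. Pictures are saved under pics/ and viewed, at most 16 in all, crops included, and the job is handed in when it is done.

Besides the shell and the picture viewer there is one more tool, called after "Call:" as name(argument=value, ...) on one line, values as JSON. step_arm: Moves the arm, as the interface text tells. Its arguments: {"type":"object","properties":{"series":{"type":"array"},"gripper":{"type":"number"},"newtons":{"type":"number"}},"required":["series"]}

```bash
mkdir -p pics; python3 - <<'E'
from workcell import monitor, viewer, job
import cv2, numpy as np
s=monitor.read_state()
print({k:np.round(v,3).tolist() for k,v in s.items()})
for n in ["top","scene"]:
    p=viewer.read_camera(n)
    cv2.imwrite(f"pics/{n}0.png",p["image"][:,:,::-1])
    print(n,p.keys(),p["intrinsics"].tolist(),np.round(p["T"],4).tolist())
    for l in ["board","red_terminal","blue_terminal","heatsink","resistor","capacitor","choke","screwdriver","film_cap","spool"]:
        print(l,[(np.round(d["point"]).tolist(),round(d["score"],2)) for d in viewer.spot_point(p,l)[:4]])
E
```

```text
{'time': 0.0, 'q': [1.126, 0.265, 1.605, -0.0, 1.274, -0.037], 'joint_vel': [-0.002, 0.0, -0.002, -0.001, -0.001, 0.0], 'joint_torque': [0.001, -51.512, -36.731, 0.0, 0.013, -0.0], 'tool_pos': [0.267, 0.619, 0.208], 'tcp_rot': [-0.636, -3.076, 0.003], 'wrist_force': [-0.775, 0.928, -0.386], 'torque': [0.017, 0.057, 0.006], 'grip_force': 0.0, 'width': 1.0}
top dict_keys(['image', 'intrinsics', 'T', 'shot']) [[478.3954917207733, 0.0, 272.4721902630494], [0.0, 478.3954917207733, 203.62697539315147], [0.0, 0.0, 1.0]] [[0.0104, 0.9968, -0.0793, 0.3534], [-0.9999, 0.0106, 0.0022, 0.0144], [0.003, 0.0792, 0.9969, 1.3313], [0.0, 0.0, 0.0, 1.0]]
board [([283.0, 165.0], 0.79), ([427.0, 190.0], 0.63)]
red_terminal [([325.0, 176.0], 0.62)]
blue_terminal [([222.0, 241.0], 0.61), ([242.0, 179.0], 0.46)]
heatsink [([379.0, 158.0], 0.47)]
resistor [([199.0, 190.0], 0.74), ([170.0, 244.0], 0.63), ([168.0, 206.0], 0.54), ([378.0, 206.0], 0.26)]
capacitor [([167.0, 168.0], 0.63)]
choke [([376.0, 209.0], 0.42)]
screwdriver [([121.0, 174.0], 0.78)]
film_cap [([121.0, 176.0], 0.66), ([428.0, 191.0], 0.64)]
spool [([224.0, 239.0], 0.8)]
scene dict_keys(['image', 'intrinsics', 'T', 'shot']) [[391.74135767489634, 0.0, 279.4997110778372], [0.0, 391.74135767489634, 212.91548814158813], [0.0, 0.0, 1.0]] [[0.8975, -0.3372, 0.2844, 0.744], [0.4407, 0.7117, -0.547, -0.5083], [-0.018, 0.6162, 0.7874, 0.7989], [0.0, 0.0, 0.0, 1.0]]
board [([310.0, 251.0], 0.6), ([192.0, 401.0], 0.36)]
red_terminal [([272.0, 285.0], 0.51), ([313.0, 201.0], 0.22)]
blue_terminal [([316.0, 201.0], 0.59)]
heatsink [([265.0, 356.0], 0.8)]
resistor [([321.0, 174.0], 0.61), ([313.0, 151.0], 0.57), ([279.0, 145.0], 0.56)]
capacitor [([351.0, 163.0], 0.68)]
choke [([210.0, 324.0], 0.56)]
screwdriver [([360.0, 131.0], 0.83)]
film_cap [([194.0, 399.0], 0.57), ([272.0, 284.0], 0.34)]
spool [([261.0, 174.0], 0.6)]
```

```bash
python3 - <<'E'
import cv2
im=cv2.imread("pics/top0.png")
cv2.imwrite("pics/top0c.png",cv2.resize(im[110:310,90:470],(0,0),fx=2.1,fy=2.1,interpolation=cv2.INTER_CUBIC))
E
```

```text
(no output)
```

View pics/top0c.png

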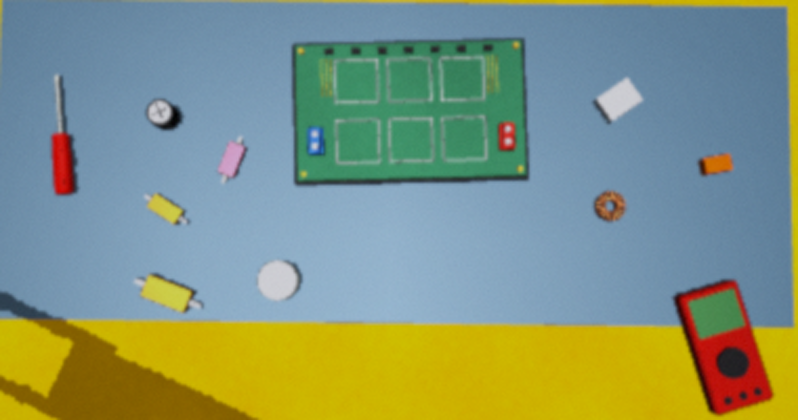

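View pics/scene0.png

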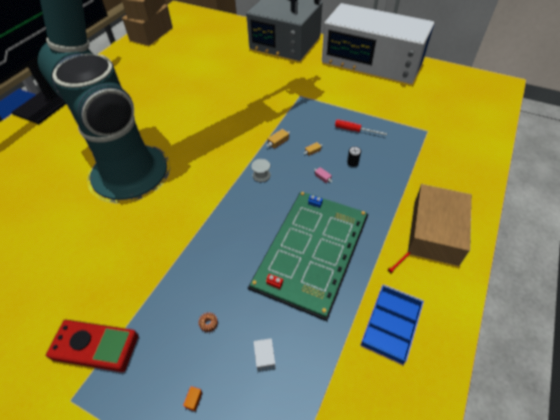

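The top view crop (2.1x, offset 90,110) shows three resistors. In full-image pixels they are pink (200,186), a small gold one (169,209) and a large gold one (169,249). The one meant is the small gold at (169,209). The red terminal is on the right (−y), the capacitor at (167,164), the heatsink at (385,157) and the choke at (380,208). Next I'll measure all of these and confirm the resistor in an enlarged crop.

```bash
cat > h.py <<'E'
from workcell import monitor, viewer, job
import cv2, numpy as np
from scipy.spatial.transform import Rotation as R
def ray_ground(o,d,z): return o+d*((z-o[2])/d[2])
def top2w(p,px,z):
    K=p["intrinsics"];px=np.atleast_2d(px).astype(float)
    d=np.c_[(px[:,0]-K[0,2])/K[0,0],-(px[:,1]-K[1,2])/K[1,1],-np.ones(len(px))]@p["T"][:3,:3].T
    return np.array([ray_ground(p["T"][:3,3],v,z) for v in d])
def tool():
    s=monitor.read_state();T=np.eye(4);T[:3,:3]=R.from_rotvec(s["tcp_rot"]).as_matrix();T[:3,3]=s["tool_pos"];return T
def wrist(name=None):
    T=tool();p=viewer.read_camera("wrist");p["Tw"]=T@p["hand_eye"]
    if name: cv2.imwrite(f"pics/{name}.png",p["image"][:,:,::-1])
    return p
def wr2w(p,px,z):
    K=p["intrinsics"];px=np.atleast_2d(px).astype(float)
    u=(px[:,0]-K[0,2]);v=(px[:,1]-K[1,2]);r=np.hypot(u,v)+1e-9;th=r/K[0,0]
    d=np.c_[np.sin(th)*u/r,-np.sin(th)*v/r,-np.cos(th)]@p["Tw"][:3,:3].T
    return np.array([ray_ground(p["Tw"][:3,3],q,z) for q in d])
def w2wr(p,X):
    K=p["intrinsics"];X=(np.atleast_2d(X)-p["Tw"][:3,3])@p["Tw"][:3,:3]
    x,y,z=X[:,0],-X[:,1],-X[:,2];r=np.hypot(x,y)+1e-9;th=np.arctan2(r,z)
    return np.c_[K[0,2]+K[0,0]*th*x/r,K[1,2]+K[0,0]*th*y/r]
def goto(x,y,z,ydir):
    """shift in tool axes and turn so that tool y lies along world angle ydir (mod pi)"""
    T=tool();s=T[:3,:3].T@(np.array([x,y,z])-T[:3,3])
    a=np.arctan2(T[1,1],T[0,1]); da=(ydir-a+np.pi/2)%np.pi-np.pi/2  # world ccw; tool z down -> turn=-da
    print("tool",np.round(T[:3,3],4),"ydir",round(a,3),"q6",round(monitor.read_state()["q"][5],3),"shift",np.round(s,4),"turn",round(-da,3))
E
python3 - <<'E'
from h import *
p=viewer.read_camera("top");im=p["image"];hsv=cv2.cvtColor(im,cv2.COLOR_RGB2HSV)
def blob(m,c,w=25):
    mm=np.zeros_like(m);x,y=c;mm[y-w:y+w,x-w:x+w]=m[y-w:y+w,x-w:x+w]
    n,l,s,ce=cv2.connectedComponentsWithStats(mm);k=1+np.argmax(s[1:,4])
    return np.argwhere(l==k)[:,::-1]
def rep(n,m,c,z,w=25):
    pts=top2w(p,blob(m.astype(np.uint8),c,w),z)[:,:2]
    r=cv2.minAreaRect((pts*1000).astype(np.float32));b=cv2.boxPoints(r)
    e=[b[1]-b[0],b[2]-b[1]];e=max(e,key=np.linalg.norm)
    print(n,"centre",np.round(r[0]),"size",np.round(r[1]),"long dir",round(np.arctan2(e[1],e[0])%np.pi,3),len(pts),"mean",np.round(pts.mean(0)*1000))
H,S,V=[hsv[...,i].astype(int) for i in range(3)]
print("hs pix",hsv[157,385],"bench",hsv[150,350],"cap",hsv[164,167],"res",hsv[209,169],"green",hsv[190,250])
rep("board",(H>45)&(H<85)&(S>90),(285,163),.02,70)
rep("heatsink",(S<50)&(V>150),(385,157),.03)
rep("resistor",(H>18)&(H<35)&(S>80)&(V>100),(169,209),.018,15)
rep("bigres",(H>18)&(H<35)&(S>80)&(V>100),(169,249),.02,18)
rep("cap",(S<60)&(V>120),(167,163),.048,12)
rep("choke",(H<20)&(S>80),(380,208),.02,15)
rep("film",(H<20)&(S>120),(431,188),.026,12)
rep("spool",(S<60)&(V>120),(222,243),.04,18)
c=im[170:275,140:230,::-1];cv2.imwrite("pics/rescrop.png",cv2.resize(c,(0,0),fx=5,fy=5,interpolation=cv2.INTER_CUBIC))
goto(.6,-.2,.2,0)
w=wrist();print(np.round(w["hand_eye"],3),w["intrinsics"])
E
```

```text
hs pix [116   9 210] bench [104  86 171] cap [115   8 184] res [ 29 172 203] green [ 75 142 145]
board centre [573. -22.] size [183. 302.] long dir 1.607 5100 mean [570. -21.]
heatsink centre [ 590. -296.] size [37. 51.] long dir 2.169 253 mean [ 590. -296.]
resistor centre [440. 298.] size [45. 21.] long dir 0.998 122 mean [440. 298.]
bigres centre [330. 292.] size [63. 31.] long dir 1.205 263 mean [330. 292.]
cap centre [564. 304.] size [30. 27.] long dir 0.027 111 mean [563. 303.]
choke centre [ 450. -284.] size [35. 35.] long dir 1.113 123 mean [ 450. -285.]
film centre [ 505. -422.] size [21. 40.] long dir 1.779 111 mean [ 505. -423.]
spool centre [348. 148.] size [54. 51.] long dir 0.017 329 mean [348. 147.]
tool [0.2677 0.6197 0.2098] ydir 1.163 q6 -0.037 shift [-0.6301 -0.6207  0.0097] turn 1.163
[[-0.     0.954  0.299  0.076]
 [ 1.    -0.     0.001  0.   ]
 [ 0.001  0.299 -0.954 -0.165]
 [ 0.     0.     0.     1.   ]] [[325.1922621    0.         283.35339618]
 [  0.         325.1922621  211.34728061]
 [  0.           0.           1.        ]]
```

View pics/rescrop.png

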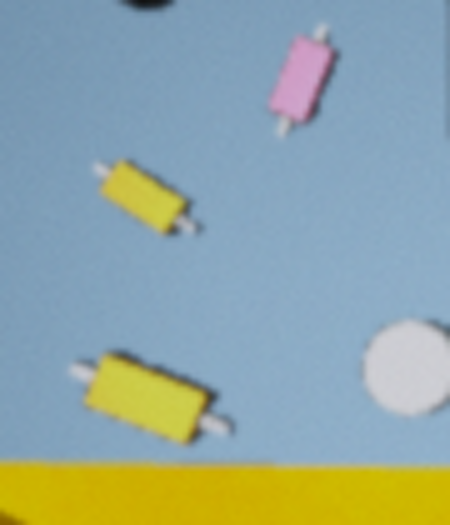

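Confirmed: the small gold one at (169,209) measures 45x21 mm, against 63x31 mm for the large one. I'll start with the heatsink and hover over it for a wrist view.

```bash
python3 -c "
from h import *
goto(.59,-.296,.17,.598)"
```

```text
tool [0.2677 0.6196 0.2098] ydir 1.163 q6 -0.037 shift [-0.659  -0.7127  0.0398] turn 0.565
```

Call:
step_arm(series=[-0.042,-0.045,0,0.05,-0.085,-0.09,0,0.15,-0.127,-0.135,0,0.3,-0.17,-0.18,0,0.4,-0.21,-0.227,0,0.5,-0.252,-0.272,0,0.565,-0.294,-0.317,0,0.565,-0.336,-0.362,0,0.565], gripper=1, newtons=40)

```text
time: 2.2
tool_pos: [0.4331, 0.1523, 0.2103]
tcp_rot: [1.468, 2.776, 0.002]
wrist_force: [1.0, 0.4, -0.1]
width: 1.005
grip_force: 0.0
```

```bash
python3 -c "
from h import *
goto(.59,-.296,.17,.598)"
```

```text
tool [0.4331 0.1523 0.2103] ydir 0.598 q6 -0.314 shift [-0.4588 -0.1229  0.0403] turn 0.0
```

Call:
step_arm(series=[-0.057,-0.015,0.005,0,-0.114,-0.03,0.01,0,-0.171,-0.046,0.015,0,-0.228,-0.061,0.02,0,-0.286,-0.077,0.025,0,-0.343,-0.092,0.03,0,-0.4,-0.107,0.035,0,-0.459,-0.123,0.04,0])

```text
time: 3.2
tool_pos: [0.5899, -0.2964, 0.1698]
tcp_rot: [1.468, 2.777, 0.0]
wrist_force: [0.9, 0.3, 0.4]
width: 0.999
grip_force: 0.0
```

```bash
cat >> h.py <<'E'
def fit(p,mask,c,z,w=80):
    """largest blob of mask within w px of pixel c -> minAreaRect on plane z (mm)"""
    m=np.zeros(mask.shape,np.uint8);x,y=[int(v) for v in c];x0,y0=max(x-w,0),max(y-w,0)
    m[y0:y+w,x0:x+w]=mask[y0:y+w,x0:x+w]
    m=cv2.morphologyEx(m,cv2.MORPH_OPEN,np.ones((3,3)))
    n,l,s,ce=cv2.connectedComponentsWithStats(m);k=1+np.argmax(s[1:,4])
    px=np.argwhere(l==k)[:,::-1];hull=cv2.convexHull(px.astype(np.int32))[:,0]
    pts=wr2w(p,hull,z)[:,:2]*1000
    r=cv2.minAreaRect(pts.astype(np.float32));b=cv2.boxPoints(r)
    e=max([b[1]-b[0],b[2]-b[1]],key=np.linalg.norm)
    print("centre",np.round(r[0],1),"size",np.round(r[1],1),"long",round(np.arctan2(e[1],e[0])%np.pi,3),"px",s[k].tolist(),"circ",np.round(cv2.minEnclosingCircle(pts.astype(np.float32)),1) if 0 else "")
    return r
def hsvof(p): 
    h=cv2.cvtColor(p["image"],cv2.COLOR_RGB2HSV).astype(int);return h[...,0],h[...,1],h[...,2]
E
python3 - <<'E'
from h import *
w=wrist("w1");c=w2wr(w,[[.59,-.296,.03]])[0];print(c,tool()[:3,3])
H,S,V=hsvof(w);x,y=c.astype(int);print(H[y,x],S[y,x],V[y,x])
fit(w,((S<45)&(V>140)).astype(np.uint8),c,.03)
print([(d["extent"],d["score"]) for d in viewer.boxes_of(w,"heatsink")])
E
```

```text
[283.74199897 192.07993032] [ 0.59141604 -0.3039888   0.16841232]
0 5 156
centre [ 555.5 -297.7] size [ 74.2 127.8] long 2.835 px [203, 112, 99, 108, 6059] circ 
[([285.6, 191.5, 39.6, 51.4], 0.64)]
```

View pics/w1.png

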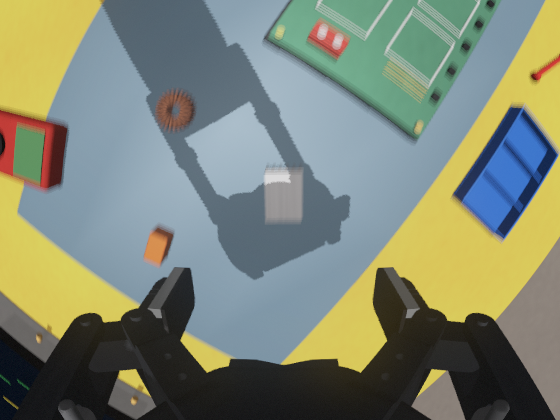

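The wrist view shows the heatsink at (284,194), already aligned with the fingers, and the choke at (175,110). The picture is slightly motion-blurred, so I'll re-measure now that the arm has settled.

```bash
python3 - <<'E'
from h import *
w=wrist("w1b");w=wrist("w1b");c=w2wr(w,[[.59,-.296,.03]])[0];print(c,tool()[:3,3])
H,S,V=hsvof(w);
fit(w,((S<28)).astype(np.uint8),c,.03,50)
fit(w,((S<28)).astype(np.uint8),c,.03,35)
print(S[190,225:345:5].tolist(),V[190,225:345:5].tolist(),S[150:250:5,284].tolist())
print([(d["extent"],d["score"]) for d in viewer.boxes_of(w,"heatsink")])
goto(.59,-.296,.02,.598)
E
```

```text
[284.93903183 192.12584598] [ 0.58900787 -0.29551788  0.16891074]
centre [ 589.6 -294.6] size [35.9 53.4] long 2.182 px [267, 163, 38, 55, 1977] circ 
centre [ 589.6 -294.6] size [35.9 53.4] long 2.182 px [267, 163, 38, 55, 1977] circ 
[44, 45, 46, 44, 44, 46, 57, 58, 58, 3, 5, 5, 5, 5, 5, 5, 49, 59, 61, 61, 61, 48, 49, 48] [191, 191, 190, 190, 190, 190, 121, 123, 123, 153, 156, 157, 156, 156, 155, 157, 124, 122, 122, 122, 122, 187, 186, 186] [57, 57, 48, 44, 1, 1, 1, 5, 3, 3, 5, 3, 3, 5, 61, 64, 62, 61, 63, 62]
[([286.4, 191.5, 38.1, 54.4], 0.87)]
tool [ 0.5889 -0.2944  0.1693] ydir 0.597 q6 -1.099 shift [-0.0021 -0.      0.1493] turn -0.001
```

Call:
step_arm(series=[-0.002,0,0.05,-0.014,-0.002,0,0.1,-0.014,-0.002,0,0.14,-0.014,-0.002,0,0.163,-0.014,-0.002,0,0.163,-0.014,-0.002,0,0.163,-0.014])

```text
time: 4.2
tool_pos: [0.5915, -0.2957, 0.0085]
tcp_rot: [1.446, 2.786, 0.0]
wrist_force: [-0.6, 0.6, 0.7]
width: 1.002
grip_force: 0.0
```

Call:
step_arm(series=[0,0,0,0,0,0,0,0,0,0,0,0,0,0,0,0,0,0,0,0,0,0,0,0], gripper=0.1, newtons=40)

```text
time: 4.95
tool_pos: [0.5916, -0.2974, 0.0089]
tcp_rot: [1.448, 2.785, -0.001]
wrist_force: [-0.7, -1.0, 6.0]
width: 0.101
grip_force: 3.3
```

```bash
python3 - <<'E'
from h import *
w=wrist("w2");s=monitor.read_state();print(s["width"],s["grip_force"],s["wrist_force"],s["tool_pos"])
p=viewer.read_camera("scene");cv2.imwrite("pics/s2.png",cv2.resize(p["image"][260:420,150:350,::-1],(0,0),fx=3,fy=3))
E
```

```text
0.10180663281301552 3.306799942511134 [-1.8984332  -0.56400178  6.76966094] [ 0.59161437 -0.29740199  0.00883737]
```

View pics/w2.png

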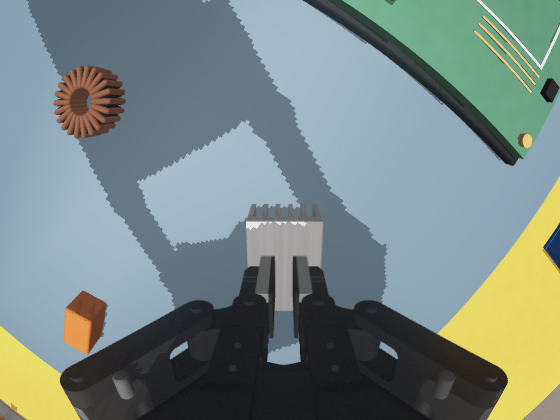

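The wrist view shows the heatsink top at (285,265) with its fins below at (285,213). The closed fingers appear over its flat top, so the grasp missed. I'll check from the side.

View pics/s2.png

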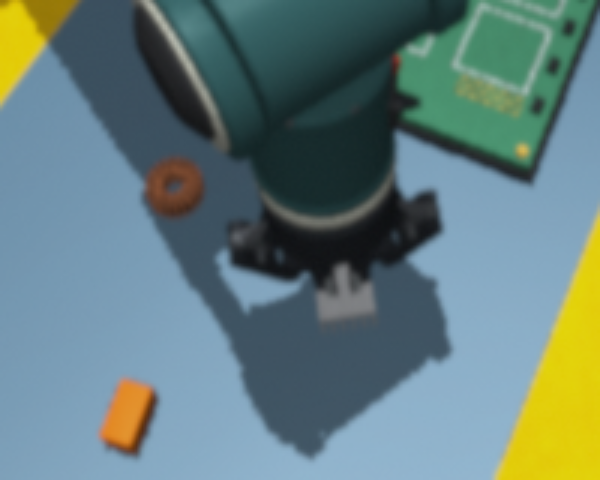

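```bash
python3 - <<'E'
from h import *
w=wrist();T=tool()
for z in (-.03,-.019,0): print(z,w2wr(w,[(T@[0,y,z,1])[:3] for y in(-.005,.005)]).round())
for z in (0,.03,.06):
  a=wr2w(w,[[247,221],[323,221]],z)*1000;print(z,a.round(1).tolist(),np.linalg.norm(a[0]-a[1]))
E
```

```text
-0.03 [[273. 280.]
 [294. 280.]]
-0.019 [[273. 269.]
 [293. 269.]]
0 [[274. 253.]
 [292. 253.]]
0 [[565.5, -296.1, 0.0], [600.9, -271.3, 0.0]] 43.221334497090595
0.03 [[562.4, -285.5, 30.0], [591.6, -264.9, 30.0]] 35.760717584003416
0.06 [[559.3, -274.8, 60.0], [582.4, -258.6, 60.0]] 28.300100670916493
```

```bash
python3 - <<'E'
from h import *
w=wrist();T=tool()
for y in (.0045,.0425):
  for z in (-.04,-.03,-.02,-.01,0): print(y,z,w2wr(w,[(T@[x,s*y,z,1])[:3] for x in(.011,-.011) for s in (-1,1)]).round().tolist())
a=cv2.imread("pics/w1b.png")[240:350,120:440];b=cv2.imread("pics/w2.png")[215:365,200:370]
b=cv2.resize(b,(362,320));a=cv2.resize(a,(0,0),fx=2.3,fy=2.3)
o=np.zeros((600,800,3),np.uint8);o[:a.shape[0],:a.shape[1]]=a;o[270:590,:362]=b;cv2.imwrite("pics/f.png",o)
E
```

```text
0.0045 -0.04 [[273.0, 269.0], [294.0, 269.0], [274.0, 311.0], [293.0, 311.0]]
0.0045 -0.03 [[274.0, 259.0], [293.0, 259.0], [274.0, 299.0], [293.0, 299.0]]
0.0045 -0.02 [[274.0, 250.0], [293.0, 250.0], [275.0, 289.0], [292.0, 289.0]]
0.0045 -0.01 [[275.0, 242.0], [292.0, 242.0], [275.0, 279.0], [292.0, 279.0]]
0.0045 0 [[275.0, 235.0], [292.0, 235.0], [275.0, 271.0], [291.0, 271.0]]
0.0425 -0.04 [[188.0, 267.0], [379.0, 268.0], [194.0, 308.0], [373.0, 308.0]]
0.0425 -0.03 [[193.0, 258.0], [373.0, 258.0], [198.0, 297.0], [368.0, 297.0]]
0.0425 -0.02 [[198.0, 249.0], [368.0, 249.0], [203.0, 287.0], [364.0, 287.0]]
0.0425 -0.01 [[203.0, 242.0], [364.0, 242.0], [207.0, 278.0], [360.0, 278.0]]
0.0425 0 [[207.0, 235.0], [360.0, 235.0], [210.0, 270.0], [357.0, 270.0]]
```

View pics/f.png

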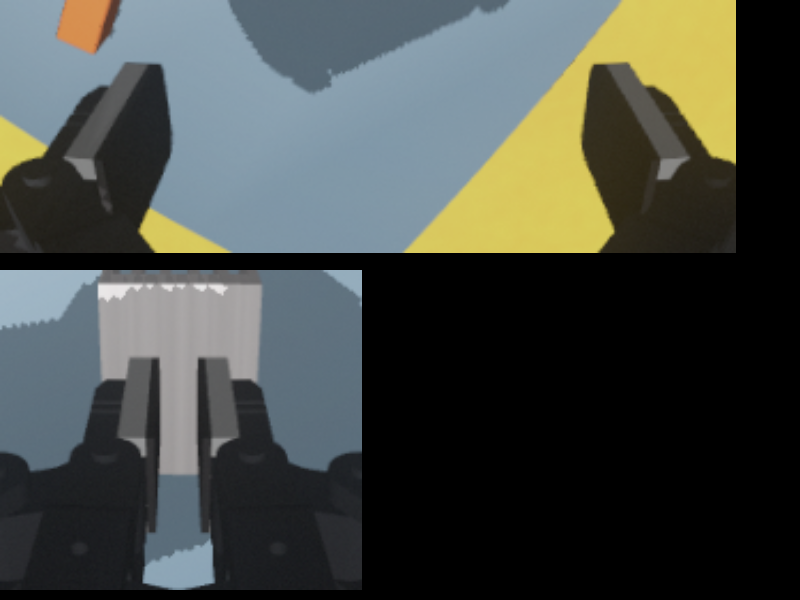

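The fingertips show up about 25 mm behind the reported TCP (about 38 mm when open). The 6 N contact at TCP z=0.009, on top of the 30 mm heatsink, agrees with that. So the real fingers are shorter than stated. I'll lift, reopen and grasp about 28 mm lower, watching the force.

Call:
step_arm(series=[0,0,-0.015,0,0,0,-0.03,0,0,0,-0.03,0,0,0,-0.03,0,0,0,-0.03,0,0,0,-0.03,0], gripper=1)

```text
time: 5.9
tool_pos: [0.59, -0.2959, 0.0361]
tcp_rot: [-1.449, -2.786, -0.0]
wrist_force: [-0.1, 0.9, -0.2]
width: 0.996
grip_force: 0.0
```

```bash
python3 - <<'E'
from h import *
w=wrist("w3");c=w2wr(w,[[.59,-.296,.03]])[0]
H,S,V=hsvof(w)
fit(w,((S<28)).astype(np.uint8),c,.03,60)
goto(.59,-.296,-.02,.611)
E
```

```text
centre [ 588.9 -293.3] size [36.5 57.7] long 2.176 px [252, 196, 66, 93, 5481] circ 
tool [ 0.5901 -0.2959  0.0361] ydir 0.612 q6 -1.115 shift [-0.0001 -0.0001  0.0561] turn 0.001
```

Call:
step_arm(series=[-0.001,0,0.02,0,-0.001,0,0.038,0,-0.001,0,0.05,0,-0.001,0,0.056,0,-0.001,0,0.056,0])

```text
time: 6.58
tool_pos: [0.5906, -0.2968, -0.02]
tcp_rot: [-1.449, -2.786, -0.0]
wrist_force: [0.2, 0.3, 1.1]
width: 1.001
grip_force: 0.0
```

Call:
step_arm(series=[0,0,0,0,0,0,0,0,0,0,0,0,0,0,0,0,0,0,0,0,0,0,0,0], gripper=0.1)

```text
time: 7.32
tool_pos: [0.5917, -0.2974, -0.0184]
tcp_rot: [1.448, 2.786, -0.0]
wrist_force: [0.5, 0.4, 4.7]
width: 0.413
grip_force: 42.1
```

Gripped: opening 0.413 is 35 mm, with 42 N. I'll lift and carry it over the board, then measure the board from the wrist.

```bash
python3 -c "
from h import *
goto(.533,-.023,.13,.036)"
```

```text
tool [ 0.5917 -0.2974 -0.0184] ydir 0.612 q6 -1.115 shift [ 0.2581  0.1097 -0.1486] turn 0.576
```

Call:
step_arm(series=[0,0,-0.03,0,0,0,-0.08,0,0.02,0.01,-0.12,0.1,0.07,0.03,-0.149,0.2,0.12,0.05,-0.149,0.3,0.17,0.072,-0.149,0.4,0.22,0.093,-0.149,0.5,0.258,0.11,-0.149,0.576])

```text
time: 8.32
tool_pos: [0.5311, -0.0206, 0.1288]
tcp_rot: [-2.182, -2.258, 0.002]
wrist_force: [0.8, -0.2, -0.5]
width: 0.412
grip_force: 41.4
```

Call:
step_arm(series=[0,0,0,0,0,0,0,0])

```text
time: 8.57
tool_pos: [0.5325, -0.0228, 0.1292]
tcp_rot: [-2.179, -2.262, 0.001]
wrist_force: [0.7, 0.2, -1.9]
width: 0.414
grip_force: 41.4
```

```bash
python3 - <<'E'
from h import *
w=wrist("w4");T=tool();print(T[:3,3],monitor.read_state()["width"],monitor.read_state()["wrist_force"])
c=np.array([573,-22])/1000
for yaw in [.036]:
  for b in [(-40,-70),(-40,0),(-40,70),(40,-70),(40,0),(40,70)]:
    X=c+np.array([[np.cos(yaw),-np.sin(yaw)],[np.sin(yaw),np.cos(yaw)]])@np.array(b)/1000
    print(b,w2wr(w,[[*X,.02]]).round())
E
```

```text
[ 0.53270719 -0.02326972  0.12936299] 0.4130193736407613 [ 0.22708227  0.24369393 -0.85630774]
(-40, -70) [[284. 273.]]
(-40, 0) [[284. 202.]]
(-40, 70) [[284. 121.]]
(40, -70) [[366. 271.]]
(40, 0) [[373. 202.]]
(40, 70) [[378. 124.]]
```

View pics/w4.png

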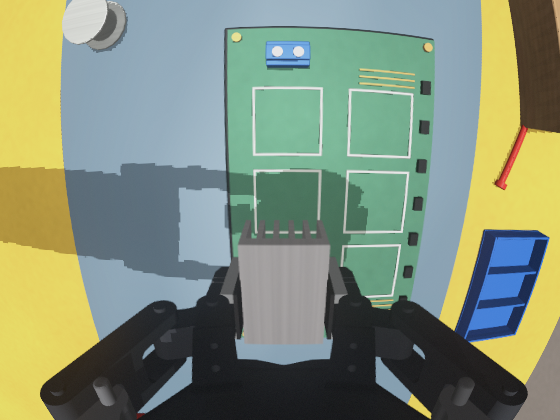

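The wrist view shows the heatsink held level at (285,290). The near-row squares are at about (288,121) and (287,203), the far row at (381,124), (376,202) and (371,272). Next I'll fit the outline grid and the held heatsink's offset.

```bash
cat >> h.py <<'E'
from scipy.optimize import least_squares
SQ=np.array([(a,b) for a in(-40,40) for b in(-70,0,70)],float)
def fitboard(pts,x0=(573,-22,.036),use=12):
    """pts mm on the board plane (white pixels); robust fit of the square grid (line centre half-width h free)"""
    def res(v,full=False):
        c,s=np.cos(v[2]),np.sin(v[2]);q=(pts-v[:2])@np.array([[c,-s],[s,c]])
        d=q[:,None]-SQ[None];e=np.abs(d);m=np.abs(e.max(2)-v[3]);return m.min(1)
    v=np.array([*x0,27.5])
    for t in (12,6,3):
        keep=res(v)<t;P=pts
        def f(u):
            nonlocal pts
            return np.minimum(res(u),t)
        v=least_squares(f,v,loss="soft_l1",x_scale=[1,1,.01,1],diff_step=1e-4).x
    r=res(v);print("board",np.round(v,4).tolist(),"inliers",(r<2).sum(),len(r),"med",np.median(r[r<3]).round(2));return v
def whites(p,conv,reg):
    H,S,V=hsvof(p);x0,y0,x1,y1=reg
    k=cv2.morphologyEx(p["image"].min(2),cv2.MORPH_TOPHAT,np.ones((9,9)))
    m=np.zeros(k.shape,bool);m[y0:y1,x0:x1]=True;m&=(k>35)&(S<90)
    g=cv2.dilate(((H>50)&(H<90)&(S>80)).astype(np.uint8),np.ones((9,9)))>0
    return conv(p,np.argwhere(m&g)[:,::-1],.02)[:,:2]*1000
E
python3 - <<'E'
from h import *
w=wrist();v=fitboard(whites(w,wr2w,(240,75,430,305)))
p=viewer.read_camera("top");fitboard(whites(p,top2w,(225,120,345,200)))
z=.129+.0485;a=wr2w(w,[[241,243],[329,243],[243,343],[326,343]],z)*1000
print(a.round(1).tolist(),a.mean(0).round(1),tool()[:3,3].round(4))
c,s=np.cos(v[2]),np.sin(v[2]);X=v[:2]+[-40*c,-40*s];print("mid near",X)
goto(*(X/1000),.003,v[2])
E
```

```text
board [575.4575, -21.9724, 0.0356, 28.1628] inliers 3258 3384 med 0.65
board [573.866, -21.5318, 0.0373, 28.0293] inliers 214 666 med 0.92
[[515.2, 2.8, 177.5], [549.7, 4.1, 177.5], [514.9, -48.2, 177.5], [553.4, -46.9, 177.5]] [533.3 -22.  177.5] [ 0.533  -0.0237  0.1295]
mid near [535.48278298 -23.39530308]
tool [ 0.533  -0.0237  0.1295] ydir 0.035 q6 -0.126 shift [0.0002 0.0026 0.1265] turn -0.001
```

Call:
step_arm(series=[-0.001,0.0025,0.05,0,-0.001,0.0025,0.09,0,-0.001,0.0025,0.115,0,-0.001,0.0025,0.125,0,-0.001,0.0025,0.127,0,-0.001,0.0025,0.127,0,-0.001,0.0025,0.127,0])

```text
time: 9.6
tool_pos: [0.5367, -0.0237, 0.0042]
tcp_rot: [2.18, 2.26, 0.003]
wrist_force: [-0.2, -0.3, -0.9]
width: 0.414
grip_force: 41.4
```

Call:
step_arm(series=[0,0,0.0015,0,0,0,0.0025,0,0,0,0.0025,0])

```text
time: 9.98
tool_pos: [0.5361, -0.0235, 0.0016]
tcp_rot: [2.18, 2.261, 0.001]
wrist_force: [-2.5, -0.7, 5.3]
width: 0.412
grip_force: 42.3
```

Contact at z=0.0016. Releasing and lifting.

Call:
step_arm(series=[0,0,0,0,0,0,0,0,0,0,0,0,0,0,0,0], gripper=0.7)

```text
time: 10.48
tool_pos: [0.5353, -0.0235, 0.0001]
tcp_rot: [-2.181, -2.261, 0.0]
wrist_force: [-0.1, -0.5, 0.4]
width: 0.702
grip_force: 0.0
```

Call:
step_arm(series=[0,0,-0.04,0,0,0,-0.09,0,0,0,-0.15,0,0.03,0,-0.17,0,0.06,0,-0.18,0,0.06,0,-0.18,0,0.06,0,-0.18,0], gripper=1)

```text
time: 11.35
tool_pos: [0.5328, 0.036, 0.1796]
tcp_rot: [-2.18, -2.261, 0.002]
wrist_force: [0.4, -0.4, 0.0]
width: 1.004
grip_force: 0.0
```

```bash
python3 - <<'E'
from h import *
p=viewer.read_camera("top")
w=wrist("w5");T=tool();print(T[:3,3])
hs=np.array([.5355,-.0234,.05]);c=w2wr(w,[hs])[0];print("hs px",c)
H,S,V=hsvof(w)
fit(w,((S<28)&(V>60)).astype(np.uint8),c,.05,60)
v=fitboard(whites(w,wr2w,(180,0,480,330)))
b=whites(w,wr2w,(180,0,480,330)).shape;print(b)
goto(.44,.298,.17,.998-np.pi/2)
E
```

```text
[0.5326229  0.03565491 0.17927864]
hs px [284.37034711 252.82999957]
centre [536.1 -19.8] size [36.5 60. ] long 1.603 px [267, 221, 37, 56, 1789] circ 
board [575.3666, -22.3528, 0.0357, 28.1207] inliers 2840 2973 med 0.74
(2973, 2)
tool [0.5326 0.0357 0.1793] ydir 0.035 q6 -0.015 shift [ 0.2655 -0.0833  0.0093] turn 0.608
```

View pics/w5.png

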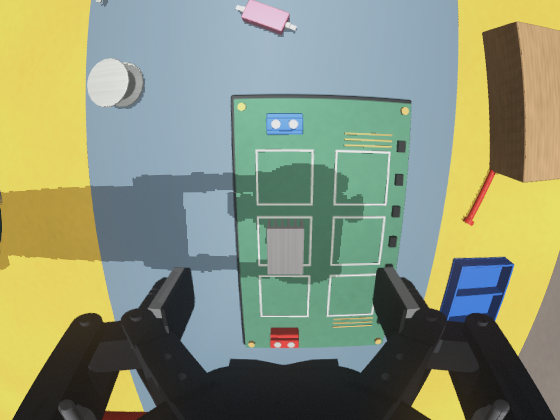

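The heatsink is in the middle near-row square at pixel (285,249), within about 1 mm and aligned. Now the small gold resistor.

Call:
step_arm(series=[0.05,-0.016,0,0.1,0.1,-0.032,0,0.25,0.15,-0.047,0,0.4,0.2,-0.063,0,0.5,0.25,-0.078,0.01,0.608,0.2655,-0.083,0.02,0.608,0.2655,-0.083,0.02,0.608,0.2655,-0.083,0.02,0.608])

```text
time: 12.45
tool_pos: [0.4412, 0.2974, 0.16]
tcp_rot: [2.758, 1.503, -0.001]
wrist_force: [-0.5, 0.1, -0.8]
width: 1.001
grip_force: 0.0
```

```bash
python3 - <<'E'
from h import *
w=wrist("w6");w=wrist("w6");T=tool();print(T[:3,3])
c=w2wr(w,[[.44,.298,.018]])[0];print("px",c)
H,S,V=hsvof(w);x,y=c.astype(int);print(H[y,x],S[y,x],V[y,x])
r=fit(w,((H>18)&(H<35)&(S>90)).astype(np.uint8),c,.018,50)
e=np.radians(0);goto(r[0][0]/1000,r[0][1]/1000,-.017,.998-np.pi/2)
print([(np.round(d["extent"]),d["score"]) for d in viewer.boxes_of(w,"resistor")])
E
```

```text
[0.4416115  0.29751669 0.16058273]
px [281.68392205 191.98425117]
18 124 173Traceback (most recent call last):
  File "<stdin>", line 5, in <module>
  File "h.py", line 34, in fit
    n,l,s,ce=cv2.connectedComponentsWithStats(m);k=1+np.argmax(s[1:,4])
                                                     ~~~~~~~~~^^^^^^^^^
    return _wrapfunc(a, 'argmax', axis=axis, out=out, **kwds)
    return bound(*args, **kwds)
ValueError: attempt to get argmax of an empty sequence
```

View pics/w6.png

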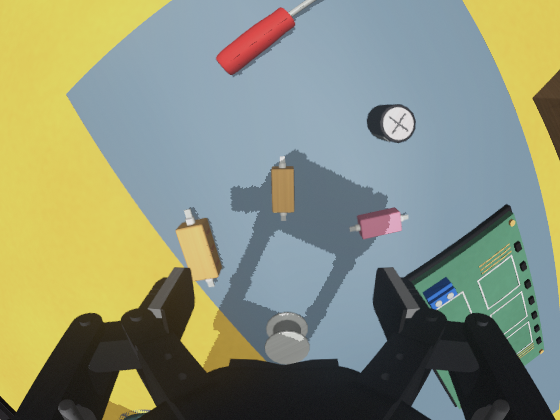

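The small gold resistor is at (283,190), aligned with the fingers. The large one is at (200,248), the pink one at (380,222) and the capacitor at (398,123). In shadow the hue is lower, so I'll refit the mask.

```bash
python3 - <<'E'
from h import *
w=wrist();c=[283,190]
H,S,V=hsvof(w)
r=fit(w,((H>8)&(H<30)&(S>90)&(V>90)).astype(np.uint8),c,.018,40)
goto(r[0][0]/1000,r[0][1]/1000,-.017,.998-np.pi/2)
E
```

```text
centre [441.8 299.5] size [45.1 20.8] long 1.005 px [272, 167, 22, 46, 970] circ 
tool [0.4416 0.2977 0.1607] ydir -0.574 q6 1.12 shift [ 0.0016 -0.0009  0.1777] turn -0.001
```

Call:
step_arm(series=[0.001,-0.001,0.05,-0.007,0.001,-0.001,0.1,-0.007,0.001,-0.001,0.15,-0.007,0.001,-0.001,0.17,-0.007,0.001,-0.001,0.175,-0.007,0.001,-0.001,0.175,-0.007], gripper=0.65)

```text
time: 13.35
tool_pos: [0.4414, 0.3001, -0.014]
tcp_rot: [-2.753, -1.513, -0.002]
wrist_force: [0.9, -0.4, -0.1]
width: 0.643
grip_force: 0.0
```

Call:
step_arm(series=[0,0,0,0,0,0,0,0,0,0,0,0,0,0,0,0,0,0,0,0], gripper=0.05, newtons=30)

```text
time: 13.98
tool_pos: [0.4417, 0.3009, -0.0132]
tcp_rot: [2.752, 1.514, 0.004]
wrist_force: [-0.2, -0.9, 6.1]
width: 0.251
grip_force: 30.4
```

```bash
python3 -c "
from h import *
goto(.5357,-.0243,.12,.0357)"
```

```text
tool [ 0.4417  0.3009 -0.0132] ydir -0.565 q6 1.116 shift [-0.2241  0.2536 -0.1334] turn -0.6
```

Call:
step_arm(series=[0,0,-0.04,0,0,0,-0.1,0,-0.025,0.028,-0.133,-0.1,-0.062,0.07,-0.133,-0.22,-0.1,0.113,-0.133,-0.34,-0.138,0.156,-0.133,-0.46,-0.176,0.199,-0.133,-0.56,-0.21,0.238,-0.133,-0.6])

```text
time: 14.98
tool_pos: [0.5292, -0.0065, 0.1186]
tcp_rot: [2.18, 2.261, 0.001]
wrist_force: [1.1, 0.3, 0.1]
width: 0.243
grip_force: 29.6
```

```bash
python3 -c "
from h import *
goto(.5357,-.0243,.12,.0357)"
```

```text
tool [ 0.5292 -0.0065  0.1186] ydir 0.036 q6 -0.096 shift [-0.018   0.0058 -0.0014] turn 0.001
```

Call:
step_arm(series=[-0.018,0.006,0,0,-0.018,0.006,0,0,-0.018,0.006,0,0])

```text
time: 15.35
tool_pos: [0.535, -0.0211, 0.118]
tcp_rot: [-2.181, -2.26, 0.0]
wrist_force: [0.2, -0.4, -0.8]
width: 0.244
grip_force: 29.6
```

```bash
python3 - <<'E'
from h import *
w=wrist("w7");T=tool()
H,S,V=hsvof(w)
ztop=T[2,3]+.0135+.018
c=w2wr(w,[[*T[:2,3],ztop]])[0];print(c,T[:3,3])
r=fit(w,((H>8)&(H<30)&(S>90)&(V>60)).astype(np.uint8),c,ztop,70)
g=cv2.imread("pics/w7.png");cv2.imwrite("pics/w7c.png",cv2.resize(g[150:400,160:410],(600,600)))
v=fitboard(whites(w,wr2w,(200,0,480,330)))
goto(.5357,-.0243,.0375,.0357)
E
```

```text
[283.24759839 281.06979157] [ 0.53500952 -0.02092903  0.11802579]
centre [535.1 -19.9] size [22.2 49.3] long 1.607 px [260, 230, 48, 92, 4075] circ 
board [575.491, -21.9274, 0.0355, 28.1617] inliers 3489 3792 med 0.66
tool [ 0.535  -0.0209  0.118 ] ydir 0.036 q6 -0.123 shift [-0.0034  0.0006  0.0805] turn 0.001
```

View pics/w7c.png

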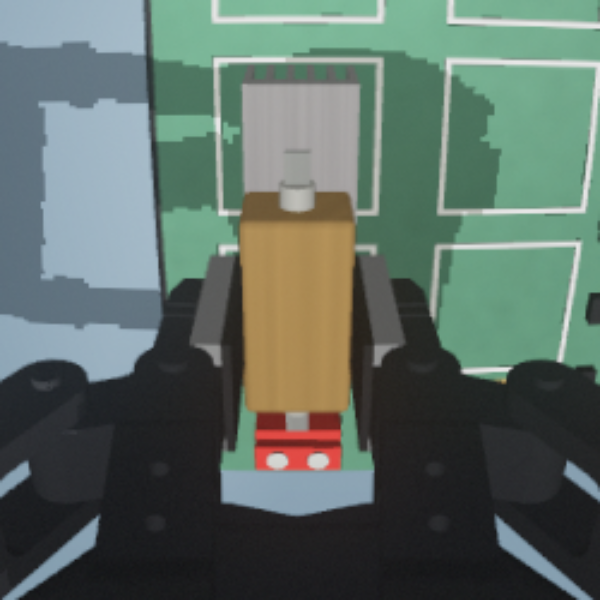

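The resistor is held straight at crop (297,300), above and near-side of the heatsink at (300,145). Lowering it onto the heatsink.

Call:
step_arm(series=[-0.002,0.001,0.04,0,-0.002,0.001,0.07,0,-0.002,0.001,0.077,0,-0.002,0.001,0.079,0,-0.002,0.001,0.079,0])

```text
time: 16.02
tool_pos: [0.5379, -0.024, 0.0406]
tcp_rot: [2.18, 2.259, 0.002]
wrist_force: [-0.3, -0.3, -0.6]
width: 0.249
grip_force: 29.6
```

Call:
step_arm(series=[0,0,0.001,0,0,0,0.002,0,0,0,0.002,0])

```text
time: 16.4
tool_pos: [0.5368, -0.0245, 0.0375]
tcp_rot: [2.182, 2.26, 0.0]
wrist_force: [-0.2, 0.4, -0.6]
width: 0.243
grip_force: 29.6
```

Call:
step_arm(series=[0.0015,-0.0007,0,0,0.0015,-0.0007,0.001,0,0.0015,-0.0007,0.0015,0,0.0015,-0.0007,0.0015,0])

```text
time: 16.9
tool_pos: [0.536, -0.0228, 0.0369]
tcp_rot: [-2.182, -2.26, 0.0]
wrist_force: [-3.2, 1.2, 7.1]
width: 0.248
grip_force: 30.5
```

Contact made at about 7 N. Opening a little, then lifting away.

Call:
step_arm(series=[0,0,0,0,0,0,0,0,0,0,0,0], gripper=0.5)

```text
time: 17.27
tool_pos: [0.5358, -0.0229, 0.0355]
tcp_rot: [-2.182, -2.26, 0.0]
wrist_force: [-0.4, 0.3, 0.2]
width: 0.5
grip_force: 0.0
```

Call:
step_arm(series=[0,0,-0.04,0,0,0,-0.09,0,0,0,-0.13,0,0.03,0,-0.145,0,0.06,0,-0.145,0,0.06,0,-0.145,0,0.06,0,-0.145,0])

```text
time: 18.15
tool_pos: [0.5335, 0.0367, 0.1803]
tcp_rot: [-2.181, -2.26, 0.002]
wrist_force: [-0.2, -1.0, -0.0]
width: 0.498
grip_force: 0.0
```

```bash
python3 - <<'E'
from h import *
w=wrist("w8");T=tool();print(T[:3,3])
H,S,V=hsvof(w)
c=w2wr(w,[[.536,-.024,.068]])[0];print(c)
r=fit(w,((H>8)&(H<30)&(S>90)&(V>60)).astype(np.uint8),c,.068,45)
c=w2wr(w,[[.536,-.024,.05]])[0]
r=fit(w,(((S<28)&(V>60))|((H>8)&(H<30)&(S>90))).astype(np.uint8),c,.05,60)
v=fitboard(whites(w,wr2w,(180,0,480,330)));print(v[:2]-40*np.array([np.cos(v[2]),np.sin(v[2])]))
g=cv2.imread("pics/w8.png");x,y=c.astype(int);cv2.imwrite("pics/w8c.png",cv2.resize(g[y-60:y+60,x-60:x+60],(480,480),interpolation=cv2.INTER_CUBIC))
goto(.564,.304,.19,.3)
E
```

```text
[0.53353523 0.03642723 0.18024197]
[283.86779851 261.72993364]
centre [536.1 -22. ] size [21.5 48.6] long 1.607 px [273, 236, 23, 47, 1019] circ 
centre [535.  -26.7] size [41.7 72.3] long 1.678 px [263, 221, 42, 67, 1943] circ 
board [575.3169, -22.1204, 0.0364, 28.2061] inliers 2499 3079 med 0.76
[535.34345981 -23.57683688]
tool [0.5335 0.0364 0.1802] ydir 0.035 q6 -0.013 shift [ 0.2663  0.0398 -0.0099] turn -0.265
```

View pics/w8c.png

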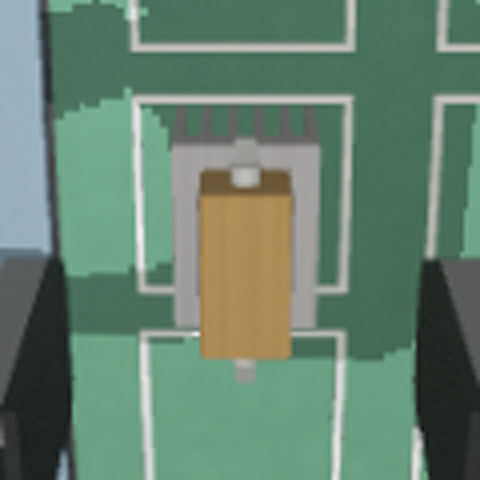

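The resistor sits centred and lengthwise on the heatsink, at crop (245,270). Both are within about 1 mm of the square centre. Next, the capacitor.

Call:
step_arm(series=[0.05,0.008,0,0,0.1,0.016,0,0,0.15,0.024,0,0,0.2,0.031,0,0,0.25,0.038,0,0,0.265,0.04,0,0,0.265,0.04,0,0,0.265,0.04,0,0], gripper=1)

```text
time: 19.2
tool_pos: [0.5645, 0.3015, 0.1804]
tcp_rot: [2.183, 2.258, -0.002]
wrist_force: [-0.1, 0.0, -0.5]
width: 0.998
grip_force: 0.0
```

```bash
python3 - <<'E'
from h import *
w=wrist("w9");w=wrist("w9");T=tool();print(T[:3,3])
H,S,V=hsvof(w)
c=w2wr(w,[[.564,.304,.048]])[0];print(c)
x,y=c.astype(int);print(S[y-30:y+31:5,x].tolist(),V[y-30:y+31:5,x].tolist(),V[y,x-40:x+41:5].tolist())
r=fit(w,((S<40)&(V>110)).astype(np.uint8),c,.048,35)
r2=fit(w,(V<85).astype(np.uint8),c,.048,35)
print([(np.round(d["extent"]),d["score"]) for d in viewer.boxes_of(w,"capacitor")])
print([(np.round(d["point"]),d["score"],wr2w(w,d["point"],0).round(4)) for d in viewer.spot_point(w,"capacitor")])
goto(r[0][0]/1000,r[0][1]/1000,-.005,.036)
E
```

```text
[0.56465122 0.30157227 0.18073372]
[282.98617157 191.49263028]
[49, 58, 58, 49, 5, 3, 5, 3, 5, 5, 56, 58, 60] [192, 144, 53, 57, 167, 169, 99, 164, 166, 163, 95, 128, 128] [192, 129, 129, 129, 128, 70, 167, 164, 99, 153, 153, 160, 127, 127, 127, 128, 127]
centre [564.1 301.9] size [28.4 28.3] long 0.033 px [268, 179, 31, 30, 690] circ 
centre [562.6 317.4] size [31.3 18.3] long 0.1 px [266, 168, 34, 21, 354] circ 
[(array([283., 192.,  35.,  40.]), 0.79)]
[(array([282., 183.]), 0.76, array([[0.5624, 0.3018, 0.    ]]))]
tool [0.5647 0.302  0.1809] ydir 0.033 q6 0.419 shift [-0.     -0.0007  0.1859] turn -0.003
```

Call:
step_arm(series=[0,-0.0007,0.05,-0.003,0,-0.0007,0.1,-0.003,0,-0.0007,0.15,-0.003,0,-0.0007,0.18,-0.003,0,-0.0007,0.186,-0.003,0,-0.0007,0.186,-0.003])

```text
time: 20.15
tool_pos: [0.5644, 0.3031, -0.0045]
tcp_rot: [2.179, 2.263, 0.001]
wrist_force: [0.7, -0.2, 0.4]
width: 1.003
grip_force: 0.0
```

Call:
step_arm(series=[0,0,0,0,0,0,0,0,0,0,0,0,0,0,0,0,0,0,0,0,0,0,0,0], gripper=0.1, newtons=40)

```text
time: 20.9
tool_pos: [0.5648, 0.3038, -0.0038]
tcp_rot: [2.178, 2.263, 0.003]
wrist_force: [-1.0, -0.4, 7.0]
width: 0.396
grip_force: 40.1
```

```bash
python3 -c "
from h import *
v=(575.4,-22.1,.0358);c,s=np.cos(v[2]),np.sin(v[2])
for b in((-40,-70),(40,0)): print(b,v[0]+c*b[0]-s*b[1],v[1]+s*b[0]+c*b[1])
goto(.5379,-.0935,.16,.0358)"
```

```text
(-40, -70) 537.9310947984437 -93.48684152556962
(40, 0) 615.3743699375515 -20.66830586514556
tool [ 0.5648  0.3038 -0.0038] ydir 0.038 q6 0.417 shift [-0.3958 -0.0417 -0.1642] turn 0.002
```

Call:
step_arm(series=[0,0,-0.04,0,0,0,-0.1,0,-0.02,0,-0.15,0,-0.07,-0.007,-0.164,0,-0.13,-0.014,-0.164,0,-0.19,-0.02,-0.164,0,-0.25,-0.026,-0.164,0,-0.31,-0.033,-0.164,0])

```text
time: 21.9
tool_pos: [0.542, -0.0095, 0.1586]
tcp_rot: [2.178, 2.264, 0.0]
wrist_force: [0.5, 0.3, 0.2]
width: 0.402
grip_force: 40.0
```

Call:
step_arm(series=[-0.05,-0.005,0,0,-0.086,-0.009,0,0,-0.086,-0.009,0,0,-0.086,-0.009,0,0])

```text
time: 22.4
tool_pos: [0.5366, -0.0936, 0.1585]
tcp_rot: [-2.179, -2.262, -0.0]
wrist_force: [-0.8, -0.1, -0.1]
width: 0.396
grip_force: 40.0
```

```bash
python3 - <<'E'
from h import *
w=wrist("w10");T=tool()
H,S,V=hsvof(w)
zt=T[2,3]+.0042+.048
c=w2wr(w,[[*T[:2,3],zt]])[0];print(c,T[:3,3])
r=fit(w,((S<40)&(V>80)).astype(np.uint8),c,zt,50)
v=fitboard(whites(w,wr2w,(180,0,480,250)));k,s=np.cos(v[2]),np.sin(v[2]);print(v[0]-40*k+70*s,v[1]-40*s-70*k)
goto(.5379,-.0935,.018,.0358)
E
```

```text
[283.55220257 305.12726507] [ 0.53675213 -0.09322356  0.15851822]
centre [536.8 -95.5] size [29.1 28.8] long 0.038 px [249, 280, 70, 57, 3038] circ 
board [575.4625, -21.5722, 0.0355, 28.1513] inliers 3466 3619 med 0.68
537.9754341135052 -92.94952131202064
tool [ 0.5368 -0.0932  0.1585] ydir 0.038 q6 -0.257 shift [-0.0004  0.0012  0.1405] turn 0.003
```

View pics/w10.png

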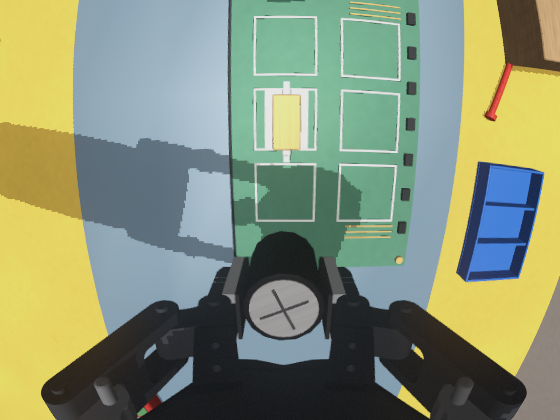

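The capacitor is upright in the grip at (284,308). Its square is at (285,192), and the resistor and heatsink are undisturbed at (287,121). Lowering it with a 2 mm correction.

Call:
step_arm(series=[0.002,0.001,0.05,0,0.002,0.001,0.1,0,0.002,0.001,0.13,0,0.002,0.001,0.139,0,0.002,0.001,0.141,0,0.002,0.001,0.141,0])

```text
time: 23.2
tool_pos: [0.5394, -0.092, 0.0193]
tcp_rot: [2.177, 2.262, 0.002]
wrist_force: [-0.3, 0.1, -1.4]
width: 0.397
grip_force: 40.0
```

Call:
step_arm(series=[0,0,0.001,0,0,0,0.0015,0,0,0,0.0015,0])

```text
time: 23.58
tool_pos: [0.5381, -0.0921, 0.0167]
tcp_rot: [2.179, 2.263, 0.001]
wrist_force: [1.0, -0.0, -1.1]
width: 0.398
grip_force: 40.0
```

Call:
step_arm(series=[0.0007,0,0.001,0,0.0007,0,0.0015,0,0.0007,0,0.0015,0])

```text
time: 23.95
tool_pos: [0.5381, -0.0919, 0.0162]
tcp_rot: [2.178, 2.263, -0.001]
wrist_force: [-2.9, -1.1, 9.2]
width: 0.397
grip_force: 40.8
```

Contact. Releasing and lifting.

Call:
step_arm(series=[0,0,0,0,0,0,0,0,0,0,0,0], gripper=0.65)

```text
time: 24.32
tool_pos: [0.5376, -0.0912, 0.0145]
tcp_rot: [-2.179, -2.263, 0.0]
wrist_force: [-0.3, 0.6, 0.6]
width: 0.647
grip_force: 0.0
```

Call:
step_arm(series=[0,0,-0.04,0,0,0,-0.1,0,0,0,-0.15,0,0.02,0,-0.17,0,0.05,0,-0.17,0,0.05,0,-0.17,0,0.05,0,-0.17,0])

```text
time: 25.2
tool_pos: [0.535, -0.0409, 0.1833]
tcp_rot: [-2.176, -2.263, 0.003]
wrist_force: [0.4, 0.1, 0.4]
width: 0.646
grip_force: 0.0
```

```bash
python3 - <<'E'
from h import *
w=wrist("w11");T=tool();print(T[:3,3])
H,S,V=hsvof(w)
c=w2wr(w,[[.538,-.0935,.068]])[0];print(c)
r=fit(w,((S<40)&(V>80)).astype(np.uint8),c,.068,35)
c=w2wr(w,[[.536,-.024,.068]])[0]
r=fit(w,((H>8)&(H<32)&(S>90)&(V>60)).astype(np.uint8),c,.068,40)
v=fitboard(whites(w,wr2w,(180,0,480,330)));k,s=np.cos(v[2]),np.sin(v[2]);print(v[0]-40*k+70*s,v[1]-40*s-70*k)
goto(.45,-.2845,.17,.036)
E
```

```text
[ 0.53514106 -0.04133303  0.18348449]
[284.75858837 252.76166421]
centre [538.2 -94. ] size [28.6 29.3] long 1.611 px [270, 239, 31, 29, 711] circ 
centre [535.9 -24.3] size [20.7 44.3] long 1.611 px [274, 156, 24, 50, 1007] circ 
board [575.363, -21.9068, 0.0357, 28.1357] inliers 3080 3731 med 0.71
537.8887666432203 -93.29088929449894
tool [ 0.5351 -0.0413  0.1835] ydir 0.038 q6 -0.161 shift [-0.2397 -0.0944  0.0137] turn 0.002
```

The capacitor is within 1 mm of its square centre, and the resistor is unchanged. Now the choke. I'll turn the gripper 90° so the fingers close along the row and stay clear of the heatsink and chips.

Call:
step_arm(series=[-0.03,-0.012,0,0.18,-0.06,-0.024,0,0.36,-0.1,-0.039,0,0.54,-0.14,-0.055,0,0.72,-0.18,-0.071,0,0.9,-0.22,-0.087,0,1.08,-0.24,-0.094,0.005,1.26,-0.24,-0.094,0.01,1.44], gripper=1)

```text
time: 26.25
tool_pos: [0.4498, -0.287, 0.1739]
tcp_rot: [-3.132, -0.25, 0.002]
wrist_force: [-0.5, 0.5, -0.1]
width: 1.003
grip_force: 0.0
```

Call:
step_arm(series=[0,0,0,0.13,0,0,0,0.13,0,0,0,0.13])

```text
time: 26.62
tool_pos: [0.4508, -0.285, 0.1744]
tcp_rot: [-3.141, -0.064, 0.001]
wrist_force: [0.0, -0.4, -0.2]
width: 0.999
grip_force: 0.0
```

```bash
python3 - <<'E'
from h import *
w=wrist("w12");T=tool();print(T[:3,3])
H,S,V=hsvof(w)
c=w2wr(w,[[.45,-.2845,.02]])[0];print(c)
r=fit(w,(((H<22)|(H>170))&(S>80)).astype(np.uint8),c,.02,40)
r=fit(w,(((H<22)|(H>170))&(S>80)).astype(np.uint8),c,.01,40)
print([(np.round(d["extent"]),d["score"]) for d in viewer.boxes_of(w,"choke")])
goto(r[0][0]/1000,r[0][1]/1000,-.015,-1.535)
E
```

```text
[ 0.45096587 -0.28488853  0.17458072]
[282.80743537 189.54047008]
centre [ 453.  -285.6] size [34.1 37.6] long 2.092 px [267, 170, 36, 36, 663] circ 
centre [ 450.7 -285.7] size [35.2 38.8] long 2.092 px [267, 170, 36, 36, 663] circ 
[(array([ 40., 112.,  39.,  26.]), 0.63)]
tool [ 0.4511 -0.2848  0.1747] ydir -1.531 q6 0.921 shift [-0.0004  0.0009  0.1897] turn 0.004
```

View pics/w12.png

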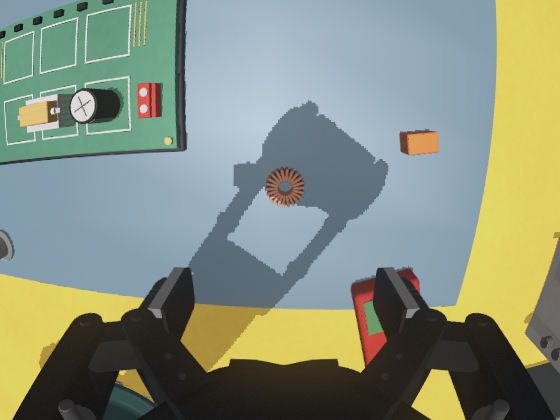

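The choke is at (285,187) below the tool, the film capacitor is well clear at (420,142), and the placed parts are fine. Descending.

Call:
step_arm(series=[0.001,0.001,0.05,0,0.001,0.001,0.1,0,0.001,0.001,0.15,0,0.001,0.001,0.18,0,0.001,0.001,0.19,0,0.001,0.001,0.19,0])

```text
time: 27.48
tool_pos: [0.4522, -0.2857, -0.0152]
tcp_rot: [-3.141, -0.062, 0.001]
wrist_force: [0.5, -0.2, 0.2]
width: 1.003
grip_force: 0.0
```

Call:
step_arm(series=[0,0,0,0,0,0,0,0,0,0,0,0,0,0,0,0,0,0,0,0,0,0,0,0], gripper=0.1, newtons=40)

```text
time: 28.22
tool_pos: [0.4532, -0.2864, -0.0136]
tcp_rot: [3.14, 0.061, 0.003]
wrist_force: [-1.5, 0.4, 5.1]
width: 0.449
grip_force: 39.6
```

```bash
python3 -c "
from h import *
goto(.6154,-.0205,.14,-1.535)"
```

```text
tool [ 0.4532 -0.2864 -0.0136] ydir -1.532 q6 0.922 shift [ 0.1727 -0.2592 -0.1536] turn 0.003
```

Call:
step_arm(series=[0,0,-0.04,0,0,0,-0.1,0,0.01,-0.015,-0.15,0,0.04,-0.06,-0.154,0,0.072,-0.108,-0.154,0,0.104,-0.156,-0.154,0,0.136,-0.204,-0.154,0,0.168,-0.252,-0.154,0])

```text
time: 29.22
tool_pos: [0.611, -0.0257, 0.1394]
tcp_rot: [3.141, 0.061, 0.001]
wrist_force: [0.3, 0.4, -0.7]
width: 0.448
grip_force: 40.4
```

Call:
step_arm(series=[0.005,-0.007,0,0,0.005,-0.007,0,0,0.005,-0.007,0,0])

```text
time: 29.6
tool_pos: [0.6142, -0.0214, 0.1387]
tcp_rot: [3.141, 0.059, -0.001]
wrist_force: [-0.7, -0.9, 0.5]
width: 0.441
grip_force: 40.5
```

```bash
python3 - <<'E'
from h import *
w=wrist("w13");T=tool()
H,S,V=hsvof(w)
zt=T[2,3]+.014+.02
c=w2wr(w,[[*T[:2,3],zt-.01]])[0];print(c,T[:3,3])
r=fit(w,(((H<22)|(H>170))&(S>80)).astype(np.uint8),c,zt,60)
r=fit(w,(((H<22)|(H>170))&(S>80)).astype(np.uint8),c,zt-.02,60)
v=fitboard(whites(w,wr2w,(60,60,500,260)));k,s=np.cos(v[2]),np.sin(v[2]);print(v[0]+40*k,v[1]+40*s)
goto(.6154,-.0205,.009,-1.535)
E
```

```text
[283.63387004 274.02888774] [ 0.61417735 -0.02152236  0.13872776]
centre [616.7 -21.1] size [45.2 38.4] long 0.036 px [242, 234, 83, 86, 4801] circ 
centre [605.3 -21.5] size [52.1 44.2] long 0.036 px [242, 234, 83, 86, 4801] circ 
board [574.8136, -21.6966, 0.036, 28.0756] inliers 2505 3092 med 0.67
614.7876639022171 -20.256437628390024
tool [ 0.6142 -0.0215  0.1387] ydir -1.533 q6 1.458 shift [ 0.0013 -0.001   0.1297] turn 0.002
```

Call:
step_arm(series=[0.003,-0.001,0.05,0,0.003,-0.001,0.1,0,0.003,-0.001,0.122,0,0.003,-0.001,0.129,0,0.003,-0.001,0.131,0,0.003,-0.001,0.131,0])

```text
time: 30.4
tool_pos: [0.6192, -0.0195, 0.0094]
tcp_rot: [3.141, 0.06, 0.004]
wrist_force: [0.1, 0.5, -0.5]
width: 0.444
grip_force: 40.5
```

Call:
step_arm(series=[0,0,0.001,0,0,0,0.002,0,0,0,0.002,0])

```text
time: 30.78
tool_pos: [0.6185, -0.019, 0.0065]
tcp_rot: [3.141, 0.061, 0.002]
wrist_force: [0.4, 0.3, 1.3]
width: 0.449
grip_force: 40.8
```

Call:
step_arm(series=[-0.0005,0.0015,0,0,-0.0005,0.0015,0.001,0,-0.0005,0.0015,0.001,0])

```text
time: 31.15
tool_pos: [0.6182, -0.0203, 0.0064]
tcp_rot: [-3.141, -0.061, -0.002]
wrist_force: [-2.5, 1.1, 8.9]
width: 0.451
grip_force: 41.4
```

Call:
step_arm(series=[0,0,0,0,0,0,0,0,0,0,0,0], gripper=0.7)

```text
time: 31.52
tool_pos: [0.617, -0.0206, 0.0042]
tcp_rot: [3.141, 0.061, -0.002]
wrist_force: [0.1, -0.2, 0.3]
width: 0.701
grip_force: 0.0
```

Call:
step_arm(series=[0,0,-0.04,0,0,0,-0.1,0,-0.01,0,-0.15,0,-0.04,0,-0.18,0,-0.065,0,-0.19,0,-0.065,0,-0.19,0,-0.065,0,-0.19,0,-0.065,0,-0.19,0])

```text
time: 32.52
tool_pos: [0.5527, -0.0231, 0.1936]
tcp_rot: [-3.141, -0.061, 0.002]
wrist_force: [0.3, 0.4, -0.1]
width: 0.701
grip_force: 0.0
```

```bash
python3 - <<'E'
from h import *
w=wrist("w14");T=tool();print(T[:3,3],w["Tw"][:3,3])
H,S,V=hsvof(w)
c=w2wr(w,[[.615,-.0205,.03]])[0];print(c)
for z in(.04,.03): r=fit(w,(((H<22)|(H>170))&(S>80)).astype(np.uint8),c,z,40)
m=(H<22)&(S>80);x,y=c.astype(int);ys,xs=np.nonzero(m[y-35:y+36,x-35:x+36]);e=[[xs.min()+x-35,y],[xs.max()+x-35,y],[x,ys.min()+y-35],[x,ys.max()+y-35]];print(e,wr2w(w,e,.03).round(4).tolist())
v=fitboard(whites(w,wr2w,(100,60,460,330)));k,s=np.cos(v[2]),np.sin(v[2]);print(v[0]+40*k,v[1]+40*s)
g=cv2.imread("pics/w14.png");cv2.imwrite("pics/w14c.png",cv2.resize(g[70:330,120:450],(0,0),fx=2.2,fy=2.2))
E
```

```text
[ 0.55266137 -0.02305746  0.19367306] [ 0.6293985  -0.02012082  0.35866163]
[283.13135849 126.16398186]
centre [617.1 -20.7] size [35.3 37.9] long 1.807 px [264, 106, 40, 38, 804] circ 
centre [616.7 -20.7] size [36.4 39.1] long 1.807 px [264, 106, 40, 38, 804] circ 
[[np.int64(263), np.int64(126)], [np.int64(303), np.int64(126)], [np.int64(283), np.int64(105)], [np.int64(283), np.int64(144)]] [[0.6145, -0.0003, 0.03], [0.616, -0.0404, 0.03], [0.6364, -0.0195, 0.03], [0.5969, -0.0211, 0.03]]
board [574.9365, -21.7279, 0.0347, 28.142] inliers 3246 3709 med 0.76
614.9124154586101 -20.341163341168752
```

View pics/w14c.png

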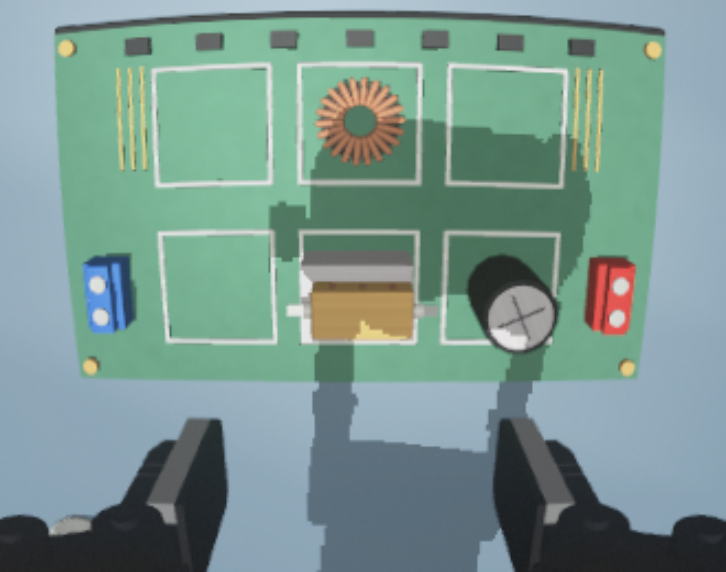

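All four parts are in place. The choke at crop (360,121) sits about 1.5 mm off its square centre at (360,124). The resistor is on the heatsink between the terminals, the capacitor stands next to red, and the arm is clear. Handing in.

```bash
python3 -c "
from workcell import job
print(job.finish_job())"
```

```text
the job is handed in; nothing more can be done
None
```

I placed the heatsink, resistor, capacitor and choke in the order asked, each within about 1.5 mm of its square centre by camera, and handed the job in at about 33 s; no score came back, and my first heatsink grasp closed on its top before I redid it.

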